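Set the recipe stand's tilt lever and lock its sprung leg at the length mark

ROBOT

A 6-joint arm with a two-finger parallel gripper is mounted at the origin on a cart in front of the work surface, level with it; the furniture and walls round the work are solid. World frame = base frame: x ahead of the robot, y to its left, z up, the work surface at z = 0. Lengths are in m, angles in rad, forces in N, time in s.
With the tool pointing down it reaches from about 0.375 to 0.9 m from the base axis. Payload 3.1 kg.
Tool frame: the origin (TCP) lies on the centre line of the jaws, within the pads' length; the fingertips stand 8 mm ahead of it and the grasp point (between the pads) lies 11 mm behind it (r.tip_reach is the x of the fingertips in the tool frame, in m); x points along the fingers, z is the direction in which the jaws open and shut, and the axes are right-handed (so a half turn about x gives the same grasp; the last joint's range is limited). The gripper opens to 87 mm and grips with 3 to 60 N. Pads are 19 mm wide; open, the fingers measure 117 mm over their backs; the gripper's body (75 mm by 190 mm) begins 51 mm behind the grasp point.
Start: joints at [-1.405, 0.527, 1.433, -0, 1.181, -0.178], TCP at [0.211, -0.588, 0.231] pointing down, gripper open.
Joint ranges: [-3.08, 3.08], [-0.75, 2.2], [0.22, 2.44], [-1.43, 4.57], [0, 2.65], [-2.85, 2.85]. Speed limits (rad/s): [2.79, 2.79, 3.14, 3.14, 3.14, 3.14].

INTERFACE

Orientations are given as a unit quaternion [x, y, z, w].
In Python, from rig import r, vision gives the robot as it stands.
- The arm moves only by the tool step_arm, never from a script. Its argument "commands" is a list of rows, each an object with "angular": the turn, a rotation vector about the tool's x, y, z each as a share of 4 degrees, from -1 to 1, a list of three; "slide": the shift along the tool's x, y, z each as a share of 30 mm, from -1 to 1, a list of three; "hand": the closure, from -1 (fully open) to 1 (shut), so that 0 is half open. A call has 1 to 8 rows; each row shifts and turns the pose as measured when the row begins, along the tool's axes as they then stand; what a row does not reach is not made up. A row lasts 1/8 s, in which the tool goes at most 62.5 mm and 10.7 degrees, less where a joint would pass 70% of its speed; a pose out of reach is approached as far as the arm can. A call with a number of a shift or a turn outside -1 to 1 is refused whole. A call with a gripper value outside its range is refused whole. The fingers move at their own pace and stop on an object; "squeeze" is the grip in N (left out, the last holds). Time passes only in rows, so rows that do not move let the fingers close. It gives the time, the measured TCP pose, the force and the opening at its end, in the units of the state.
- r.get_obs(): the state, without advancing time (a new reading comes with each control period).
- vision.capture(name): name is "side" or "top" or "wrist"; returns a dict with "img" (420x560x3 uint8, red, green, blue), "K" (3x3 intrinsics, pixels), "world_to_cam" (4x4, takes a point from world to camera coordinates). Camera axes: x right, y down, z forward; pixel columns grow to the right and rows downward; lengths in m; the calibration is good to about 2 mm. The wrist camera is an equidistant fisheye: a pixel r from the principal point sees the ray r / f radians off the axis. A picture is of the moment at which its call begins. There is no depth.
- r.job_done(): hands the job in, once; it reports no verdict.
The state is a dict: "time_s": time; "qpos": joint angles; "joint_velocities": joint speeds; "effort": joint torques, N m; "eef_pos": TCP position; "orientation": TCP orientation; "force": force on the tool from outside, world axes, zero at the start; "moment": the same for the moment, N m; "gripper_width": finger opening in m.
Only numpy, scipy, OpenCV 4.12 (cv2) and the standard library are available. Lean on these libraries where they do the work, as an engineer would, in place of code of your own. Each camera call takes 0.05 s, during which the arm holds its last target. There are 200 camera calls.

TASK

The folding recipe stand lies face down on the worktop and has to be set up. First swing its tilt lever to the middle, longest of the three marks (45 degrees); then hook a finger behind the cross handle of the sprung leg, draw the leg out until its length mark is just clear of the sleeve, and while holding it there squeeze the cam lever fully shut against the leg. Finish still holding: do not let go, keep the leg at its mark and the shut lever squeezed between the fingers, and leave the other things on the worktop alone.

Things in the scene. Friction and masses are not known exactly. Their poses are not given: they have to be found in the camera images.
- stand: recipe stand lying face down, fixed: a light wooden panel 260 x 280 mm, top at z = 16 mm (heights here are above the worktop), page ledge (30 mm high) along its -y edge. Origin: centre of the underside; at yaw 0 +x points away from the robot, +y to the robot's left. Tilt lever near its -x side; sleeve with the sliding leg along the line x = +60 mm
- sleeve_mouth (a point): centre of the sleeve's mouth, on the leg's centre line, at (60, 0, 40) mm in the stand. The aluminium sleeve runs 120 mm to -y from here, 26 mm wide, top at z = 50 mm; black collar at the mouth 32 mm wide, top at z = 56 mm. The leg is drawn out to +y
- leg_bar: sliding leg: aluminium bar 14 mm wide (x), z 28 to 52 mm, along y, with a black cross handle at its end. Origin on its centre line, at the sleeve's mouth when fully in; axes as the stand's. Length mark: dark line 3 mm wide round the bar, hidden in the sleeve until the leg is drawn out; its edge nearer the sleeve is 45 mm back (-y) from the origin
- handle_inner (a point): point on the cross handle's inner face (towards the sleeve), 40 mm to +y of leg_bar's origin, 35 mm to -x of the centre line, z = 40 mm; moves with the leg. The handle is 12 mm thick in y, z 27 to 53 mm, and sticks out to the -x side only, to 62 mm from the centre line (7 mm on the +x side)
- leg (a joint): how far the leg is drawn out, m: 0 fully in (start) to 0.075; 0.045 = length mark just clear of the sleeve's mouth. A spring pulls it in with 3 N at 0 to 4.4 N at the mark: let go, it slides back, even with the cam lever shut, so the fingers must keep holding it
- cam_arm: cam lever: black bar 11 mm thick (x), z 29 to 51 mm, on a vertical pivot beside the sleeve, on the leg's +x side. Shut, it lies along the leg: inner face 8 mm, outer face 19 mm to +x of the leg's centre line, reaching 124 mm beyond the mouth. Origin: on the pivot, at (86, -26, 40) mm in the stand; axes as the stand's when shut
- cam_tip (a point): centre of the rounded end of the cam lever, 142 mm along the lever's own +y from its pivot and 12.5 mm to -x
- cam (a joint): angle of the cam lever, rad: 0 = shut along the leg, positive = its end swung away to +x; starts 0.26 to 0.36, stop at 0.55. Stiff pivot (0.06 N m friction): stays where it is left, closes with about 1 N at the end
- tilt_knob (a point): middle of the tilt lever's upright black knob (16 mm diameter, z 26 to 54 mm; this point at z = 46 mm), 60 mm from the tilt lever's pivot
- tilt_pivot (a point): vertical pivot axis of the tilt lever, at (-90, -20, 30) mm in the stand
- tilt (a joint): angle of the tilt lever, rad: 0 = arm points to the stand's -y, 1.57 = to its +x (counter-clockwise from above). Dark marks on the panel at 10, 45 and 80 degrees; the middle one, 24 mm long (others 12), is 0.785. Starts 0.1 to 0.45. Stiff pivot (0.06 N m friction): stays where it is left
- yoghurt_tub: bystander: small yoghurt tub, 72 mm across, 71 mm high; origin under its centre
- salt_shaker: bystander: glass salt shaker, 44 mm across, 90 mm high; origin under its centre
- spice_jar: bystander: spice jar with a black lid, 45 mm across, 105 mm high; origin under its centre

How it is judged:
On the way, in this order (a step that is already met when the one before it is completed fails the run):
1. the tilt lever stands at the middle mark (45 degrees, within 5) (value of joint tilt between 0.698 and 0.873 rad), for 0.3 s.
2. the fingers hold the leg at its length mark (within 5 mm) with the cam lever still open (more than 0.12 rad) (value of joint leg between 0.04 and 0.05 m and value of joint cam above 0.12 rad and contact force between the fingers and leg_bar above 1 N), for 0.2 s.
At the end, for the whole second after the job is handed in: The tilt lever is within 5 degrees of the middle mark, the leg is drawn out 45 mm within 5 mm, the cam lever is shut (less than 0.07 rad), and the fingers still hold: they bear on the leg and on the cam lever with more than 1 N each (all of step 1 and value of joint leg between 0.04 and 0.05 m and value of joint cam below 0.07 rad and contact force between the fingers and leg_bar above 1 N and contact force between the fingers and cam_arm above 1 N); the arm keeps its last pose, push and grip.
It fails at once if the cam lever is shut (less than 0.1 rad) while the leg is more than 8 mm off its length mark (value of joint cam below 0.1 rad and (value of joint leg below 0.037 m or value of joint leg above 0.053 m)).
It fails at once if a bystander (tub, shaker, jar) is moved more than 30 mm (distance of any of yoghurt_tub, salt_shaker, spice_jar from where it was at the start of the episode above 0.03 m).
It also fails if it takes over 48 s, if anything falls off the work surface, if the arm or the gripper's body presses on something with over 40 N, if the wrist force passes 120 N, or if a joint passes its speed limit or range.

## Working session

There is one attempt and no reset: what is moved stays moved. The work goes in short steps, Python scripts to look and compute and a tool call to move; the robot and the scene stay as the last step left them, time stands still between calls to the robot, and variables do not carry over. Pictures are saved under pics/ and viewed, about 8 in all and at most 12, crops included, and the job is handed in when it is done.

Besides the shell and the picture viewer there is one more tool, called after ">>>" by a JSON object that holds its "op" and its "data", one argument or row to a line. step_arm: Moves the arm, as the interface text tells. Shift numbers are shares of 30 mm and turn numbers shares of 4 degrees, none past 1 either way. Its arguments: {"type":"object","properties":{"commands":{"type":"array"},"squeeze":{"type":"number"}},"required":["commands"]}

```bash
ls; mkdir -p pics; python3 - <<'E'
from rig import r,vision
import cv2,pickle
o=r.get_obs();print(o,r.tip_reach)
for n in("top","side"):
    c=vision.capture(n);pickle.dump(c,open(f"pics/{n}0.pkl","wb"));cv2.imwrite(f"pics/{n}0.png",c["img"][:,:,::-1]);print(c["K"],c["world_to_cam"])
E
```

```text
pics
{'time_s': 0.0, 'qpos': array([-1.40450199e+00,  5.28481165e-01,  1.43390632e+00,  2.50753309e-06,
        1.18137008e+00, -1.78514331e-01]), 'joint_velocities': array([ 0.00263229, -0.00065122, -0.00054155, -0.00047713,  0.00046065,
        0.00137376]), 'effort': array([-7.00044166e-04, -4.40039349e+01, -1.76592708e+01,  6.32393430e-02,
        5.82275062e-02, -1.73384715e-04]), 'eef_pos': array([ 0.21116062, -0.58749214,  0.22956111]), 'orientation': array([ 0.40735694,  0.57890013, -0.40626675,  0.57782548]), 'force': array([ 0.11232334, -0.21951942,  0.70810156]), 'moment': array([ 0.02414774, -0.00034203, -0.02837676]), 'gripper_width': 0.0871478528418132} 0.008
[[487.19735418   0.         278.02864911]
 [  0.         487.19735418 202.18478418]
 [  0.           0.           1.        ]] [[ 0.00260683 -0.99976036  0.0217355  -0.27740093]
 [-0.99137192 -0.00543226 -0.13096643  0.53673974]
 [ 0.13105311 -0.02120656 -0.99114851  1.4452623 ]
 [ 0.          0.          0.          1.        ]]
[[435.55925659   0.         276.14215385]
 [  0.         435.55925659 211.15787489]
 [  0.           0.           1.        ]] [[-0.97189839 -0.23509413 -0.01201112  0.47840526]
 [-0.12836769  0.57207094 -0.81009664  0.27741368]
 [ 0.19732018 -0.78578979 -0.58617332  0.93202178]
 [ 0.          0.          0.          1.        ]]
```

View pics/top0.png

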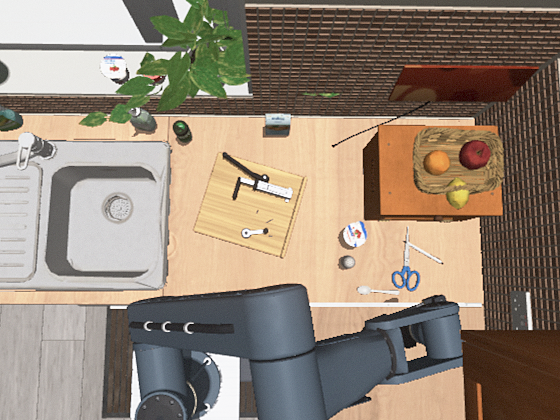

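View pics/side0.png

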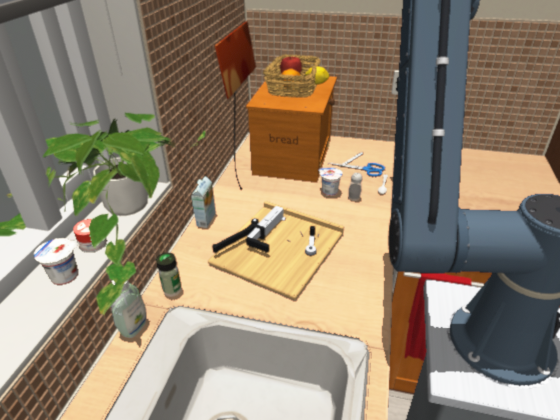

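The top view shows the panel at about (195–305, 152–258), the leg and sleeve around (236–292, 182–198), the cam arm from (225,156) to (265,178), and the knob near (245,233). The bystanders are at (182,130), (355,235) and (347,262). I'll enlarge the stand.

```bash
python3 - <<'E'
import cv2
a=cv2.imread("pics/top0.png")[145:265,185:315];cv2.imwrite("pics/topc.png",cv2.resize(a,None,fx=6,fy=5*1.0,interpolation=cv2.INTER_CUBIC) if 0 else cv2.resize(a,None,fx=5,fy=5,interpolation=cv2.INTER_CUBIC))
E
```

```text
(no output)
```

View pics/topc.png

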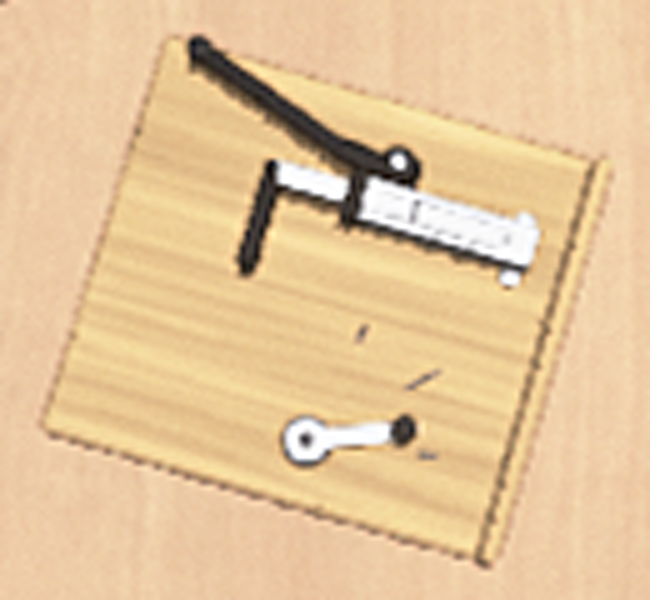

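The crop clearly shows:
- panel corners (170,38), (45,430), (607,162), (485,562)
- handle from (272,170) to (247,268)
- cam tip (198,46), with its pivot screw at (400,160)
- tilt pivot (306,438), knob (403,430), and the long mark from (408,387) to (438,372)

Next I'll fit the stand pose.

```bash
cat > h.py <<'E'
import numpy as np,pickle
from scipy.optimize import least_squares
c=pickle.load(open("pics/top0.pkl","rb"));K=c["K"];T=c["world_to_cam"]
def ray(uv,z,K=K,T=T):
    d=T[:3,:3].T@np.linalg.inv(K)@np.array([uv[0],uv[1],1]);o=-T[:3,:3].T@T[:3,3]
    return (o+d*(z-o[2])/d[2])
def crop(u,v): return ((u+.5)/5-.5+185,(v+.5)/5-.5+145)
E
python3 - <<'E'
from h import *
P=[((170,38),(130,140,16)),((45,430),(-130,140,16)),((607,162),(130,-140,30)),((485,562),(-130,-140,30)),((306,438),(-90,-20,32)),((400,160),(86,-26,53)),((268,172),(60,46,53)),((247,266),(2,46,53))]
W=np.array([ray(crop(*p),l[2]/1e3)[:2] for p,l in P]);L=np.array([l[:2] for _,l in P])/1e3
R=lambda a:np.array([[np.cos(a),-np.sin(a)],[np.sin(a),np.cos(a)]])
f=lambda q:((L@R(q[2]).T+q[:2])-W).ravel()
s=least_squares(f,[.55,.0,.2],loss='soft_l1',f_scale=.003);q=s.x
print(q,np.degrees(q[2]));print((f(q)*1e3).round(1).reshape(-1,2))
w=lambda x,y:(R(q[2])@np.array([x,y])/1e3+q[:2]).round(4)
piv=w(-90,-20);k=ray(crop(403,429),.054)[:2];d=R(q[2]).T@(k-piv)
print("tiltpiv",piv,"knob",k,np.linalg.norm(d),"tilt",np.arctan2(d[0],-d[1]))
t=ray(crop(198,46),.051)[:2];d=R(q[2]).T@(t-q[:2])*1e3-[86,-26];print("tip",t,d,np.hypot(*d),"cam",np.arctan2(d[0],d[1])-np.arctan2(-12.5,142))
print("handle_inner",w(25,40),"mouth",w(60,0),"target knob",w(-90+60*.7071,-20-60*.7071))
for n,u in(("spice",(182,130)),("tub",(355,235)),("salt",(347,262))):print(n,ray(u,.09))
np.save("q.npy",q)
E
```

```text
[ 0.53573638 -0.18656667 -0.28439871] -16.294845743004256
[[ 2.4  0.9]
 [-1.6  2.1]
 [ 3.4  4.2]
 [-0.5  2.2]
 [-2.7 -2.6]
 [-3.  -1.7]
 [ 0.2 -5.2]
 [ 2.1 -0.8]]
tiltpiv [ 0.4437 -0.1805] knob [ 0.4505305  -0.23677594] 0.056688946266565794 tilt 0.40518307381203655
tip [ 0.68421284 -0.11027293] [ 35.10571755 140.88864314] 145.1964915929223 cam 0.332002482626926
handle_inner [ 0.571  -0.1552] mouth [ 0.5933 -0.2034] target knob [ 0.4726 -0.2331]
spice [0.74670079 0.01302351 0.09      ]
tub [ 0.43552802 -0.49936072  0.09      ]
salt [ 0.35714154 -0.47465244  0.09      ]
```

```bash
cat >> h.py <<'E'
from scipy.spatial.transform import Rotation as Ro
def R2(a):return np.array([[np.cos(a),-np.sin(a)],[np.sin(a),np.cos(a)]])
def plan(loc=None,z=None,dyaw=True,xy=None):
    "shift in tool shares (30mm) and turn in shares (4deg) to stand-local (mm) target, tool z along +/- stand x, pointing down"
    from rig import r
    q=np.load("q.npy");o=r.get_obs();A=Ro.from_quat(o["orientation"]);M=A.as_matrix()
    zx=np.array([np.cos(q[2]),np.sin(q[2]),0])
    if zx@M[:,2]<0:zx=-zx
    x=np.array([0,0,-1.]);G=np.c_[x,np.cross(zx,x),zx]
    rv=(A.inv()*Ro.from_matrix(G)).as_rotvec(degrees=True)/4
    t=np.r_[R2(q[2])@np.array(loc)/1e3+q[:2] if xy is None else xy,z]
    l=R2(q[2]).T@(o["eef_pos"][:2]-q[:2])*1e3
    print("t",o["time_s"],"z",o["eef_pos"][2].round(4),"local mm",l.round(1),"w",o["gripper_width"].round(4),"F",o["force"].round(1))
    print("zsign",np.sign(zx[0]),"turn",rv.round(2),"slide tool",(M.T@(t-o["eef_pos"])/.03).round(2),"slide goal-frame",(G.T@(t-o["eef_pos"])/.03).round(2))
E
python3 - <<'E'
from h import *
q=np.load("q.npy")
k=ray(crop(403,429),.054)[:2]
print(R2(q[2]).T@(k-q[:2])*1e3)
M=Ro.from_quat([ 0.40735694,  0.57890013, -0.40626675,  0.57782548]).as_matrix();print(M.round(2))
plan(xy=k,z=.15)
print(ray((278,128),0),ray((278,115),.1))
E
```

```text
[-67.69546936 -72.09948351]
[[-0.    0.94  0.34]
 [ 0.    0.34 -0.94]
 [-1.    0.   -0.  ]]Traceback (most recent call last):
  File "<stdin>", line 6, in <module>
  File "h.py", line 20, in plan
    print("t",o["time_s"],"z",o["eef_pos"][2].round(4),"local mm",l.round(1),"w",o["gripper_width"].round(4),"F",o["force"].round(1))
                                                                                 ^^^^^^^^^^^^^^^^^^^^^^^^
AttributeError: 'float' object has no attribute 'round'
```

```bash
sed -i 's/o\["gripper_width"\].round(4)/round(o["gripper_width"],4)/' h.py; python3 - <<'E'
from h import *
q=np.load("q.npy")
k=ray(crop(403,429),.054)[:2]
plan(xy=k,z=.15)
print(ray((278,128),0),ray((278,115),.1))
E
```

```text
t 0.1 z 0.2297 local mm [-199. -476.] w 0.0869 F [-0.4  0.3 -0.4]
zsign 1.0 turn [-13.49  -0.02  -0.02] slide tool [ 2.68 11.46 -8.3 ] slide goal-frame [ 2.66 13.46  4.38]
[ 0.78153115 -0.27533824  0.        ] [ 0.79248179 -0.27314136  0.1       ]
```

>>> {"op": "step_arm", "data": {
  "commands": [
    {"angular":[-1,0,0],"slide":[0.1,0.8,-0.5],"hand":-1},
    {"angular":[-1,0,0],"slide":[0.1,0.8,-0.5],"hand":-1},
    {"angular":[-1,0,0],"slide":[0.1,0.8,-0.4],"hand":-1},
    {"angular":[-1,0,0],"slide":[0.1,0.8,-0.3],"hand":-1},
    {"angular":[-1,0,0],"slide":[0.1,0.8,-0.3],"hand":-0.6},
    {"angular":[-1,0,0],"slide":[0.1,0.9,-0.2],"hand":-0.4},
    {"angular":[-1,0,0],"slide":[0.1,0.9,-0.1],"hand":-0.2},
    {"angular":[-1,0,0],"slide":[0.1,0.9,0],"hand":-0.1}
  ]
}}

```text
time_s: 1.1
eef_pos: [0.3429, -0.4092, 0.2019]
orientation: [0.229, 0.671, -0.225, 0.668]
force: [0.1, -1.3, 0.7]
gripper_width: 0.0549
```

```bash
python3 - <<'E'
from h import *
plan(loc=(-67.7,-72.1),z=.13)
E
```

```text
t 1.1 z 0.2019 local mm [-122.6 -267.8] w 0.0549 F [ 0.1 -1.3  0.7]
zsign 1.0 turn [-5.29 -0.08 -0.08] slide tool [ 2.43  6.73 -0.63] slide goal-frame [2.4  6.52 1.83]
```

>>> {"op": "step_arm", "data": {
  "commands": [
    {"angular":[-1,0,0],"slide":[0.3,0.8,0],"hand":-0.1},
    {"angular":[-1,0,0],"slide":[0.3,0.9,0.1],"hand":-0.1},
    {"angular":[-1,0,0],"slide":[0.3,0.9,0.2],"hand":-0.1},
    {"angular":[-1,0,0],"slide":[0.3,0.9,0.2],"hand":-0.1},
    {"angular":[-1,0,0],"slide":[0.3,0.9,0.2],"hand":-0.1},
    {"angular":[-0.3,0,0],"slide":[0.3,0.9,0.2],"hand":-0.1},
    {"angular":[0,0,0],"slide":[0.3,0.9,0.3],"hand":-0.1},
    {"angular":[0,0,0],"slide":[0.1,0,0],"hand":-0.1}
  ]
}}

```text
time_s: 2.1
eef_pos: [0.4574, -0.2475, 0.1327]
orientation: [0.098, 0.703, -0.091, 0.698]
force: [-0.0, 0.5, 0.1]
gripper_width: 0.048
```

```bash
python3 - <<'E'
from h import *
plan(loc=(-67.7,-72.1),z=.039)
from rig import vision
import cv2
c=vision.capture("wrist");pickle.dump(c,open("pics/w1.pkl","wb"));cv2.imwrite("pics/w1.png",c["img"][:,:,::-1]);print(c["K"],c["world_to_cam"].round(3))
E
```

```text
t 2.1 z 0.1327 local mm [-58.1 -80.4] w 0.048 F [-0.   0.5  0.1]
zsign 1.0 turn [ 0.24 -0.12 -0.13] slide tool [ 3.13  0.25 -0.29] slide goal-frame [ 3.12  0.28 -0.32]
[[325.1922621    0.         282.61433591]
 [  0.         325.1922621  213.25111678]
 [  0.           0.           1.        ]] [[ 0.965 -0.264 -0.009 -0.505]
 [-0.254 -0.938  0.237 -0.121]
 [-0.071 -0.226 -0.972  0.271]
 [ 0.     0.     0.     1.   ]]
```

View pics/w1.png

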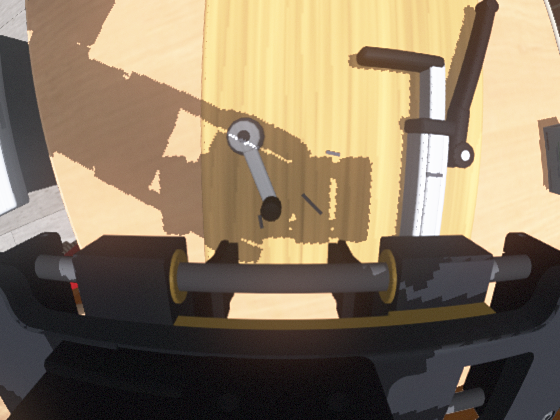

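The wrist view shows the knob at (271,208), tilt pivot (244,135), long mark (303,195)–(321,213), cam pivot (465,155), cam tip (487,5), and the handle from (362,55) to (441,63). I'll refine the fit with these.

```bash
cat >> h.py <<'E'
def fray(uv,z,c):
    K=c["K"];T=c["world_to_cam"];a=np.array([uv[0]-K[0,2],uv[1]-K[1,2]])/K[0,0];th=np.hypot(*a)
    d=T[:3,:3].T@np.r_[a/th*np.sin(th),np.cos(th)];o=-T[:3,:3].T@T[:3,3]
    return o+d*(z-o[2])/d[2]
E
python3 - <<'E'
from h import *
q=np.load("q.npy");c=pickle.load(open("pics/w1.pkl","rb"))
print("cam",-c["world_to_cam"][:3,:3].T@c["world_to_cam"][:3,3])
for n,uv,z in(("tiltpiv(-90,-20)",(244,135),.032),("knobtop",(271,203),.054),("knob mid",(271,208),.04),("mark a",(303,195),.016),("mark b",(321,213),.016),("campiv(86,-26)",(465,155),.053),("camtip",(487,6),.051),("handle end -x outer (-2,52)",(362,47),.053),("handle corner +x outer(67,52)",(443,55),.053),("collar top -x, outer (44,0)",(406,121),.056)):
    w=fray(uv,z,c);print(n,w[:2].round(4),(R2(q[2]).T@(w[:2]-q[:2])*1e3).round(1))
E
```

```text
cam [ 0.47557563 -0.18597186  0.28722609]
tiltpiv(-90,-20) [ 0.4444 -0.1767] [-90.4 -16.1]
knobtop [ 0.4524 -0.2305] [-67.7 -65.6]
knob mid [ 0.4499 -0.237 ] [-68.3 -72.5]
mark a [ 0.4767 -0.2382] [-42.2 -66.1]
mark b [ 0.4877 -0.2575] [-26.2 -81.5]
campiv(86,-26) [ 0.6113 -0.2324] [ 85.4 -22.8]
camtip [ 0.6741 -0.1113] [111.7 111. ]
handle end -x outer (-2,52) [ 0.5472 -0.1353] [-3.4 52.4]
handle corner +x outer(67,52) [ 0.6115 -0.1513] [62.9 55.1]
collar top -x, outer (44,0) [ 0.5645 -0.1962] [30.3 -1.2]
```

```bash
python3 - <<'E'
from h import *
q=np.load("q.npy");q[:2]+=R2(q[2])@[0,.0023];np.save("q.npy",q)
plan(loc=(-67.5,-74.5),z=.039)
E
```

```text
t 2.15 z 0.1325 local mm [-58.1 -83.7] w 0.0476 F [-0.6 -0.2 -0.6]
zsign 1.0 turn [ 0.22 -0.12 -0.13] slide tool [ 3.12  0.28 -0.28] slide goal-frame [ 3.12  0.31 -0.31]
```

>>> {"op": "step_arm", "data": {
  "commands": [
    {"angular":[0.2,-0.1,-0.1],"slide":[0.6,0.3,-0.3],"hand":0},
    {"angular":[0,0,0],"slide":[0.8,0,0],"hand":0},
    {"angular":[0,0,0],"slide":[0.8,0,0],"hand":0},
    {"angular":[0,0,0],"slide":[0.6,0,0],"hand":0},
    {"angular":[0,0,0],"slide":[0.2,0,0],"hand":0}
  ]
}}

```text
time_s: 2.78
eef_pos: [0.4507, -0.2434, 0.0419]
orientation: [0.1, 0.699, -0.102, 0.701]
force: [0.3, -0.4, 0.9]
gripper_width: 0.0436
```

```bash
python3 - <<'E'
from h import *
plan(loc=(-67.5,-74.5),z=.039)
E
```

```text
t 2.775 z 0.0419 local mm [-65.7 -80.7] w 0.0436 F [ 0.3 -0.4  0.9]
zsign 1.0 turn [-0.04  0.06  0.04] slide tool [ 0.1   0.21 -0.06] slide goal-frame [ 0.1   0.21 -0.06]
```

>>> {"op": "step_arm", "data": {
  "commands": [
    {"angular":[0,0,0],"slide":[0.1,0.25,-0.06],"hand":0.1},
    {"angular":[0,0,0],"slide":[0,0,0],"hand":1},
    {"angular":[0,0,0],"slide":[0,0,0],"hand":1},
    {"angular":[0,0,0],"slide":[0,0,0],"hand":1},
    {"angular":[0,0,0],"slide":[0,0,0],"hand":1}
  ],
  "squeeze": 8
}}

```text
time_s: 3.4
eef_pos: [0.4514, -0.2365, 0.0403]
orientation: [0.1, 0.698, -0.103, 0.702]
force: [-0.1, 0.9, -3.8]
gripper_width: 0.016
```

```bash
python3 - <<'E'
from h import *
plan(loc=(-90+42.4,-20-42.4),z=.039)
from rig import vision
import cv2
c=vision.capture("wrist");pickle.dump(c,open("pics/w2.pkl","wb"));cv2.imwrite("pics/w2.png",c["img"][:,:,::-1])
E
```

```text
t 3.4 z 0.0403 local mm [-67.  -73.9] w 0.016 F [-0.1  0.9 -3.8]
zsign 1.0 turn [-0.05  0.09  0.06] slide tool [0.05 0.38 0.64] slide goal-frame [0.04 0.38 0.65]
```

View pics/w2.png

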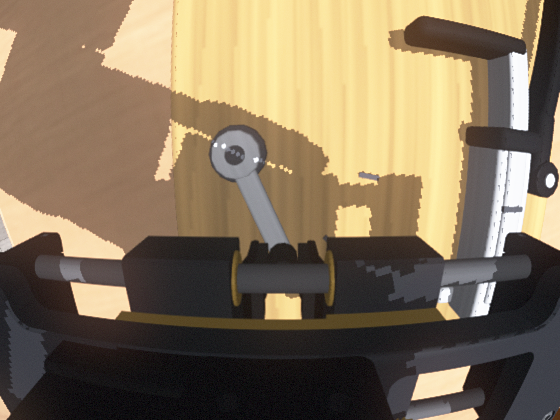

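The knob is gripped (opening 16.0 mm). Next I'll swing it along the arc.

>>> {"op": "step_arm", "data": {
  "commands": [
    {"angular":[0,0,0],"slide":[0,0.07,0.18],"hand":1},
    {"angular":[0,0,0],"slide":[0,0.09,0.17],"hand":1},
    {"angular":[0,0,0],"slide":[0,0.1,0.16],"hand":1},
    {"angular":[0,0,0],"slide":[0,0.12,0.14],"hand":1},
    {"angular":[0,0,0],"slide":[0,0,0],"hand":1}
  ]
}}

```text
time_s: 4.08
eef_pos: [0.4734, -0.2304, 0.0403]
orientation: [0.099, 0.699, -0.102, 0.701]
force: [-1.3, 0.1, 0.7]
gripper_width: 0.0158
```

```bash
python3 - <<'E'
from h import *
plan(loc=(-90+42.4,-20-42.4),z=.039)
E
```

```text
t 4.075 z 0.0403 local mm [-47.5 -61.9] w 0.0158 F [-1.3  0.1  0.7]
zsign 1.0 turn [-0.02  0.04  0.06] slide tool [ 0.04 -0.02 -0.  ] slide goal-frame [ 0.04 -0.02 -0.  ]
```

>>> {"op": "step_arm", "data": {
  "commands": [
    {"angular":[0,0,0],"slide":[0,0,0],"hand":1},
    {"angular":[0,0,0],"slide":[0,0,0],"hand":0.2},
    {"angular":[0,0,0],"slide":[0,0,0],"hand":0.2},
    {"angular":[0,0,0],"slide":[0,0,0],"hand":0.2},
    {"angular":[0,0,0],"slide":[-1,0,0],"hand":0.2},
    {"angular":[0,0,0],"slide":[-1,0,0],"hand":-1},
    {"angular":[0,0,0],"slide":[-1,0.3,0.5],"hand":-1},
    {"angular":[0,0,0],"slide":[-0.3,0.5,1],"hand":-1}
  ]
}}

```text
time_s: 5.08
eef_pos: [0.5235, -0.2197, 0.1415]
orientation: [0.102, 0.699, -0.104, 0.701]
force: [0.6, -0.4, -0.6]
gripper_width: 0.0571
```

```bash
python3 - <<'E'
from h import *
plan(loc=(60+20,25),z=.039)
from rig import vision
import cv2
c=vision.capture("wrist");pickle.dump(c,open("pics/w3.pkl","wb"));cv2.imwrite("pics/w3.png",c["img"][:,:,::-1])
E
```

```text
t 5.075 z 0.1415 local mm [ -2.5 -37.6] w 0.0571 F [ 0.6 -0.4 -0.6]
zsign 1.0 turn [-0.1   0.05  0.03] slide tool [3.42 2.11 2.72] slide goal-frame [3.42 2.09 2.75]
```

View pics/w3.png

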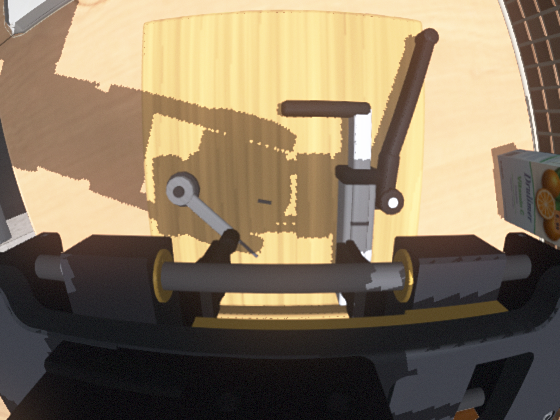

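The tilt lever now points along the long mark: pivot (181,189), knob (230,240), mark end (258,256). The handle runs (283–369, 101–115), the collar (338–380, 168–182), the cam pivot is at (393,202) and the cam tip at (429,36).

```bash
python3 - <<'E'
from h import *
q=np.load("q.npy");c=pickle.load(open("pics/w3.pkl","rb"))
L=lambda uv,z:(R2(q[2]).T@(fray(uv,z,c)[:2]-q[:2])*1e3)
for n,uv,z in(("tiltpiv(-90,-20)",(181,189),.032),("markend",(257,256),.016),("campiv(86,-26)",(393,202),.053),("camtip",(430,37),.05),("handle end(-2,46)",(283,107),.053),("handle +x outer(67,52)",(369,102),.053),("handle inner edge (25,40)",(320,116),.027),("handle outer top(25,52)",(320,101),.053),("collar -x outer(44,0)",(338,168),.056),("bar x=53..67 at y20 z52 -",(355,140),.052),("bar +",(371,140),.052)):
    print(n,L(uv,z).round(1))
d=L((430,37),.05)-[86,-26];print("cam",np.arctan2(d[0],d[1])-np.arctan2(-12.5,142))
E
```

```text
tiltpiv(-90,-20) [-88.3 -17.2]
markend [-26.2 -83.7]
campiv(86,-26) [ 85.4 -25.1]
camtip [117.6 111.5]
handle end(-2,46) [-1.5 46.9]
handle +x outer(67,52) [63.2 52.2]
handle inner edge (25,40) [28.8 41.6]
handle outer top(25,52) [25.8 51.6]
collar -x outer(44,0) [39.2  1.6]
bar x=53..67 at y20 z52 - [52.7 22.8]
bar + [65.3 23.1]
cam 0.31352287114034255
```

>>> {"op": "step_arm", "data": {
  "commands": [
    {"angular":[-0.1,0,0],"slide":[0,0.7,0.9],"hand":-1},
    {"angular":[0,0,0],"slide":[0,0.7,0.9],"hand":-1},
    {"angular":[0,0,0],"slide":[0,0.7,0.9],"hand":-1},
    {"angular":[0,0,0],"slide":[0,0.1,0.1],"hand":-1},
    {"angular":[0,0,0],"slide":[0,0,0],"hand":-1}
  ]
}}

```text
time_s: 5.75
eef_pos: [0.6313, -0.1793, 0.1435]
orientation: [0.098, 0.696, -0.101, 0.704]
force: [-0.3, 0.6, 0.2]
gripper_width: 0.0869
```

```bash
python3 - <<'E'
from h import *
plan(loc=(82,25),z=.035)
E
```

```text
t 5.75 z 0.1435 local mm [89.7 31.5] w 0.0869 F [-0.3  0.6  0.2]
zsign 1.0 turn [0.01 0.19 0.04] slide tool [ 3.61 -0.21 -0.3 ] slide goal-frame [ 3.62 -0.22 -0.26]
```

>>> {"op": "step_arm", "data": {
  "commands": [
    {"angular":[0,0.19,0],"slide":[0.5,-0.22,-0.26],"hand":-1},
    {"angular":[0,0,0],"slide":[0.7,0,0],"hand":-1},
    {"angular":[0,0,0],"slide":[0.5,0,0],"hand":-1},
    {"angular":[0,0,0],"slide":[0,0,0],"hand":-1}
  ]
}}

```text
time_s: 6.25
eef_pos: [0.6154, -0.1856, 0.0883]
orientation: [0.101, 0.703, -0.102, 0.697]
force: [0.1, -0.8, -0.3]
gripper_width: 0.0872
```

```bash
python3 - <<'E'
from h import *
plan(loc=(82,25),z=.035)
E
```

```text
t 6.25 z 0.0883 local mm [76.2 21. ] w 0.0872 F [ 0.1 -0.8 -0.3]
zsign 1.0 turn [-0.04 -0.12  0.04] slide tool [1.77 0.14 0.21] slide goal-frame [1.78 0.13 0.19]
```

>>> {"op": "step_arm", "data": {
  "commands": [
    {"angular":[0,-0.1,0.04],"slide":[0,0.12,0.19],"hand":-1},
    {"angular":[0,0,0],"slide":[0,0,0],"hand":-1},
    {"angular":[0,0,0],"slide":[0.4,0,0],"hand":-1},
    {"angular":[0,0,0],"slide":[0.3,0,0],"hand":-1},
    {"angular":[0,0,0],"slide":[0,0,0],"hand":-1}
  ]
}}

```text
time_s: 6.88
eef_pos: [0.623, -0.1843, 0.0672]
orientation: [0.101, 0.699, -0.101, 0.7]
force: [-0.2, 0.2, -0.1]
gripper_width: 0.0871
```

```bash
python3 - <<'E'
from h import *
plan(loc=(82,25),z=.035)
E
```

```text
t 6.875 z 0.0672 local mm [83.2 24.4] w 0.0871 F [-0.2  0.2 -0.1]
zsign 1.0 turn [-0.04  0.02  0.  ] slide tool [ 1.07  0.02 -0.04] slide goal-frame [ 1.07  0.02 -0.04]
```

>>> {"op": "step_arm", "data": {
  "commands": [
    {"angular":[0,0,0],"slide":[0.5,0,0],"hand":-1},
    {"angular":[0,0,0],"slide":[0.4,0,0],"hand":-1},
    {"angular":[0,0,0],"slide":[0.2,0,0],"hand":-1},
    {"angular":[0,0,0],"slide":[0,0,0],"hand":-1}
  ]
}}

```text
time_s: 7.38
eef_pos: [0.6227, -0.184, 0.0311]
orientation: [0.101, 0.7, -0.101, 0.7]
force: [-0.8, 0.5, -1.1]
gripper_width: 0.0872
```

```bash
python3 - <<'E'
from h import *
plan(loc=(82,25),z=.035)
from rig import vision
import cv2
c=vision.capture("wrist");cv2.imwrite("pics/w4.png",c["img"][:,:,::-1])
E
```

```text
t 7.375 z 0.0311 local mm [82.8 24.5] w 0.0872 F [-0.8  0.5 -1.1]
zsign 1.0 turn [-0.04  0.   -0.  ] slide tool [-0.13  0.02 -0.03] slide goal-frame [-0.13  0.02 -0.03]
```

View pics/w4.png

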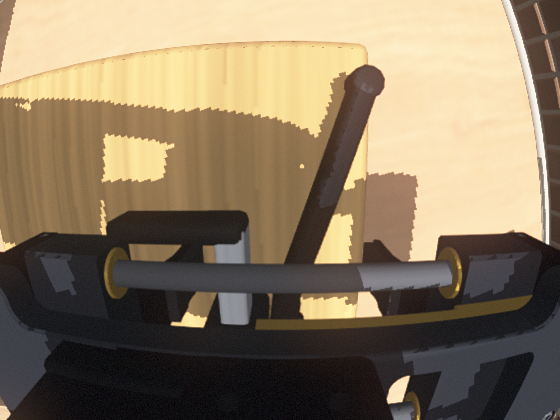

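The left finger is behind the handle, left of the bar (~(190,260)). The right finger is outside the cam lever (~(385,260)). I'll draw the leg out slowly.

>>> {"op": "step_arm", "data": {
  "commands": [
    {"angular":[0,0,0],"slide":[-0.1,0.15,0],"hand":-1},
    {"angular":[0,0,0],"slide":[0,0.2,0],"hand":-1},
    {"angular":[0,0,0],"slide":[0,0.2,0],"hand":-1},
    {"angular":[0,0,0],"slide":[0,0,0],"hand":-1}
  ]
}}

```text
time_s: 7.92
eef_pos: [0.6278, -0.1692, 0.0354]
orientation: [0.099, 0.699, -0.102, 0.701]
force: [-0.0, -3.6, -1.2]
gripper_width: 0.0868
```

```bash
python3 - <<'E'
from h import *
plan(loc=(82,75.5),z=.033)
E
```

```text
t 7.925 z 0.0354 local mm [83.5 40.2] w 0.0868 F [-0.  -3.6 -1.2]
zsign 1.0 turn [0.01 0.03 0.05] slide tool [ 0.07  1.18 -0.05] slide goal-frame [ 0.08  1.18 -0.05]
```

Contact is made (about 3.6 N in −y). I'll continue to about y = 74 mm.

>>> {"op": "step_arm", "data": {
  "commands": [
    {"angular":[0,0,0],"slide":[0.04,0.25,-0.03],"hand":-1},
    {"angular":[0,0,0],"slide":[0.04,0.25,0],"hand":-1},
    {"angular":[0,0,0],"slide":[0,0.25,0],"hand":-1},
    {"angular":[0,0,0],"slide":[0,0.25,0],"hand":-1},
    {"angular":[0,0,0],"slide":[0,0,0],"hand":-1}
  ]
}}

```text
time_s: 8.55
eef_pos: [0.6367, -0.1397, 0.0343]
orientation: [0.097, 0.699, -0.102, 0.701]
force: [-1.7, -3.9, 1.6]
gripper_width: 0.0868
```

```bash
python3 - <<'E'
from h import *
plan(loc=(82,75.5),z=.033)
from rig import vision
import cv2
for n in("wrist","top"):
    c=vision.capture(n);pickle.dump(c,open(f"pics/{n}5.pkl","wb"));i=c["img"][:,:,::-1];cv2.imwrite(f"pics/{n}5.png",i)
E
```

```text
t 8.55 z 0.0343 local mm [83.7 71. ] w 0.0868 F [-1.7 -3.9  1.6]
zsign 1.0 turn [0.03 0.07 0.09] slide tool [ 0.04  0.15 -0.06] slide goal-frame [ 0.04  0.15 -0.06]
```

View pics/wrist5.png

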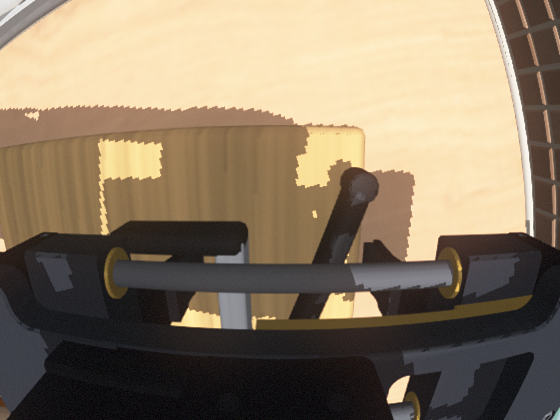

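```bash
python3 - <<'E'
from h import *
q=np.load("q.npy");c=pickle.load(open("pics/wrist5.pkl","rb"))
L=lambda uv,z:(R2(q[2]).T@(fray(uv,z,c)[:2]-q[:2])*1e3).round(1)
print("outer edge (52+leg)",L((180,222),.053),"earlier row",L((180,212),.053),"inner",L((180,244),.053),"tip",L((360,186),.05),"campanel corner(130,140)",L((364,130),.016))
import cv2
i=cv2.imread("pics/top5.png")[140:220,200:300];cv2.imwrite("pics/t5c.png",cv2.resize(i,None,fx=7,fy=7,interpolation=cv2.INTER_CUBIC))
E
```

```text
outer edge (52+leg) [37.7 98.4] earlier row [ 38.1 103. ] inner [36.7 87.9] tip [117.3 114.1] campanel corner(130,140) [127.  138.9]
```

View pics/t5c.png

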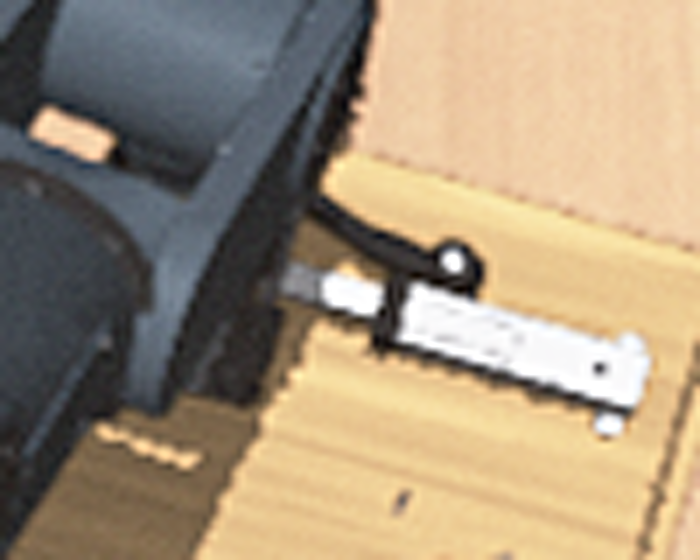

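The wrist estimate relative to leg = 0 gives about 42 mm. In the top view no mark shows past the collar at about (392,310), which agrees. I'll add about 3 mm.

>>> {"op": "step_arm", "data": {
  "commands": [
    {"angular":[0,0.05,0.08],"slide":[0.04,0.12,-0.05],"hand":-1},
    {"angular":[0,0,0],"slide":[0,0,0],"hand":-1},
    {"angular":[0,0,0],"slide":[0,0,0],"hand":-1}
  ]
}}

```text
time_s: 9.02
eef_pos: [0.637, -0.1373, 0.0335]
orientation: [0.1, 0.699, -0.1, 0.701]
force: [-0.9, -3.8, 3.2]
gripper_width: 0.0868
```

```bash
python3 - <<'E'
from h import *
plan(loc=(82,74.5),z=.033)
from rig import vision
import cv2
c=vision.capture("top");t=c["img"][165:205,225:275,::-1]
s=vision.capture("side")["img"][195:265,205:295,::-1]
a=cv2.resize(t,(400,320),interpolation=cv2.INTER_NEAREST);b=cv2.resize(s,(400,311),interpolation=cv2.INTER_CUBIC);b=cv2.copyMakeBorder(b,0,9,0,0,0)
cv2.imwrite("pics/c6.png",np.hstack([a,b]))
E
```

```text
t 9.025 z 0.0335 local mm [83.3 73.4] w 0.0868 F [-0.9 -3.8  3.2]
zsign 1.0 turn [0.01 0.05 0.01] slide tool [ 0.02  0.04 -0.04] slide goal-frame [ 0.02  0.04 -0.04]
```

View pics/c6.png

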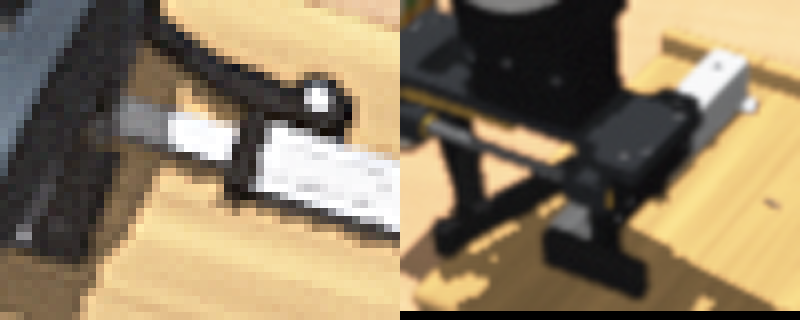

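The top crop shows a dark band at the collar (232–258, 115–200) with no separate mark line yet. The profile along the bar should be clearer, so I'll compare it across three frames.

```bash
cat >> h.py <<'E'
def prof(img,c,ys):
    import cv2
    q=np.load("q.npy");P=[]
    for dx in(-3,0,3):
        X=np.array([np.r_[R2(q[2])@np.array([60+dx,y])/1e3+q[:2],.052,1] for y in ys])@c["world_to_cam"].T
        p=X[:,:3]@c["K"].T;P.append(p[:,:2]/p[:,2:])
    P=np.array(P,np.float32)
    return cv2.remap(cv2.cvtColor(img,cv2.COLOR_RGB2GRAY),P[...,0],P[...,1],cv2.INTER_LINEAR).mean(0).astype(int)
E
python3 - <<'E'
from h import *
from rig import vision
ys=np.arange(-12,22,1.5);print(ys)
for f in("top0","top5"):
    c=pickle.load(open(f"pics/{f}.pkl","rb"));print(f,prof(c["img"],c,ys))
c=vision.capture("top");print("now",prof(c["img"],c,ys))
plan(loc=(82,74.5),z=.033)
E
```

```text
[-12.  -10.5  -9.   -7.5  -6.   -4.5  -3.   -1.5   0.    1.5   3.    4.5
   6.    7.5   9.   10.5  12.   13.5  15.   16.5  18.   19.5  21. ]
top0 [204 152  96  60  54  52  53  84 154 218 248 254 254 253 252 252 252 251
 252 252 251 250 251]
top5 [203 150  93  54  47  47  49  82 152 216 247 254 255 254 252 252 252 252
 252 252 252 252 251]
now [203 150  94  56  50  51  45  55 116 199 243 253 254 254 252 252 252 252
 252 252 252 252 251]
t 9.175 z 0.0335 local mm [83.4 73.4] w 0.0871 F [-1.4 -4.4  1.8]
zsign 1.0 turn [0.01 0.05 0.01] slide tool [ 0.02  0.04 -0.05] slide goal-frame [ 0.02  0.04 -0.05]
```

The mark has begun to show (~1 mm), so the leg is at about 43 mm. Two more millimetres, then check.

>>> {"op": "step_arm", "data": {
  "commands": [
    {"angular":[0,0.04,0],"slide":[0.02,0.09,-0.05],"hand":-1},
    {"angular":[0,0,0],"slide":[0,0,0],"hand":-1},
    {"angular":[0,0,0],"slide":[0,0,0],"hand":-1}
  ]
}}

```text
time_s: 9.55
eef_pos: [0.6375, -0.1352, 0.0334]
orientation: [0.099, 0.699, -0.101, 0.701]
force: [-0.5, -3.6, 1.8]
gripper_width: 0.0868
```

```bash
python3 - <<'E'
from h import *
from rig import vision
ys=np.arange(-12,22,1.5)
c=vision.capture("top");print("now",prof(c["img"],c,ys))
plan(loc=(82,75.5),z=.033)
E
```

```text
now [203 151  95  58  52  54  50  48  68 129 198 236 251 254 252 252 252 252
 252 252 251 251 253]
t 9.6 z 0.0334 local mm [83.3 75.6] w 0.0867 F [-1.  -4.3  1.2]
zsign 1.0 turn [0.01 0.05 0.02] slide tool [ 0.01 -0.   -0.04] slide goal-frame [ 0.01 -0.   -0.04]
```

The mark is now about 2.5 mm out past the collar edge, so the leg is at about 45 mm with TCP local y = 75.6. I'll close in stages, keeping the left finger by the bar.

>>> {"op": "step_arm", "data": {
  "commands": [
    {"angular":[0,0.02,0],"slide":[0,0,-0.03],"hand":-0.7},
    {"angular":[0,0,0],"slide":[0,0,0],"hand":-0.5},
    {"angular":[0,0,0],"slide":[0,0,-0.03],"hand":-0.4},
    {"angular":[0,0,0],"slide":[0,0,0],"hand":-0.4}
  ],
  "squeeze": 15
}}

```text
time_s: 10.1
eef_pos: [0.629, -0.1326, 0.0315]
orientation: [0.1, 0.705, -0.099, 0.695]
force: [-3.5, -3.5, 3.3]
gripper_width: 0.0625
```

```bash
python3 - <<'E'
from h import *
plan(loc=(82,75.6),z=.033)
E
```

```text
t 10.1 z 0.0315 local mm [74.3 75.7] w 0.0625 F [-3.5 -3.5  3.3]
zsign 1.0 turn [ 0.02 -0.19  0.02] slide tool [-0.05 -0.    0.25] slide goal-frame [-0.05 -0.    0.26]
```

>>> {"op": "step_arm", "data": {
  "commands": [
    {"angular":[0,-0.1,0],"slide":[0,0,-0.02],"hand":-0.25},
    {"angular":[0,0,0],"slide":[0,0,-0.02],"hand":-0.15},
    {"angular":[0,0,0],"slide":[0,0,-0.02],"hand":-0.05}
  ]
}}

```text
time_s: 10.48
eef_pos: [0.6245, -0.1312, 0.0307]
orientation: [0.1, 0.704, -0.099, 0.696]
force: [-3.5, -3.7, 2.4]
gripper_width: 0.0477
```

```bash
python3 - <<'E'
from h import *
plan(loc=(67,75.6),z=.033)
E
```

```text
t 10.475 z 0.0307 local mm [69.7 75.8] w 0.0477 F [-3.5 -3.7  2.4]
zsign 1.0 turn [ 0.02 -0.17  0.01] slide tool [-0.07 -0.01 -0.09] slide goal-frame [-0.08 -0.01 -0.09]
```

>>> {"op": "step_arm", "data": {
  "commands": [
    {"angular":[0,-0.1,0],"slide":[0,0,0],"hand":0.05},
    {"angular":[0,0,0],"slide":[0,0,0],"hand":0.12},
    {"angular":[0,0,0],"slide":[0,0,0],"hand":0.18}
  ]
}}

```text
time_s: 10.85
eef_pos: [0.6217, -0.1302, 0.03]
orientation: [0.1, 0.704, -0.099, 0.696]
force: [-3.4, -4.0, 3.1]
gripper_width: 0.0373
```

```bash
python3 - <<'E'
from h import *
from rig import vision
plan(loc=(66,75.6),z=.033)
c=vision.capture("top");print("now",prof(c["img"],c,np.arange(-12,22,1.5)))
E
```

```text
t 10.85 z 0.03 local mm [66.7 75.9] w 0.0373 F [-3.4 -4.   3.1]
zsign 1.0 turn [ 0.02 -0.15  0.01] slide tool [-0.1  -0.01 -0.02] slide goal-frame [-0.1  -0.01 -0.02]
now [203 151  95  57  51  54  51  49  64 116 185 229 249 254 253 253 253 253
 253 253 252 251 253]
```

>>> {"op": "step_arm", "data": {
  "commands": [
    {"angular":[0,-0.1,0],"slide":[-0.05,0,0],"hand":0.3},
    {"angular":[0,0,0],"slide":[0,0,0],"hand":0.4},
    {"angular":[0,0,0],"slide":[0,0,0],"hand":1},
    {"angular":[0,0,0],"slide":[0,0,0],"hand":1}
  ],
  "squeeze": 20
}}

```text
time_s: 11.4
eef_pos: [0.6199, -0.1297, 0.0301]
orientation: [0.1, 0.702, -0.1, 0.698]
force: [-3.0, -3.8, 1.8]
gripper_width: 0.0248
```

```bash
python3 - <<'E'
from h import *
from rig import vision
plan(loc=(66,75.6),z=.033)
c=vision.capture("top");print("now",prof(c["img"],c,np.arange(-12,22,1.5)))
E
```

```text
t 11.4 z 0.0301 local mm [64.8 75.9] w 0.0248 F [-3.  -3.8  1.8]
zsign 1.0 turn [ 0.   -0.09  0.  ] slide tool [-0.1  -0.01  0.04] slide goal-frame [-0.1  -0.01  0.04]
now [202 151  94  56  52  54  51  50  67 118 185 229 250 254 253 253 254 254
 253 253 252 251 253]
```

Opening is 24.8 mm and the mark is unchanged. I'll settle, then look.

>>> {"op": "step_arm", "data": {
  "commands": [
    {"angular":[0,0,0],"slide":[0,0,0],"hand":1},
    {"angular":[0,0,0],"slide":[0,0,0],"hand":1},
    {"angular":[0,0,0],"slide":[0,0,0],"hand":1},
    {"angular":[0,0,0],"slide":[0,0,0],"hand":1}
  ]
}}

```text
time_s: 11.95
eef_pos: [0.6199, -0.1297, 0.0301]
orientation: [0.1, 0.702, -0.1, 0.698]
force: [-2.1, -3.3, 1.4]
gripper_width: 0.0252
```

```bash
python3 - <<'E'
from h import *
from rig import vision
import cv2
plan(loc=(66,75.6),z=.033)
c=vision.capture("top");print("now",prof(c["img"],c,np.arange(-12,22,1.5)))
w=vision.capture("wrist")["img"][:,:,::-1];t=cv2.resize(c["img"][145:265,185:315,::-1],(455,420),interpolation=cv2.INTER_CUBIC)
a=np.hstack([w,t]);cv2.imwrite("pics/f7.png",cv2.resize(a,(800,331),interpolation=cv2.INTER_AREA))
E
```

```text
t 11.95 z 0.0301 local mm [64.8 75.8] w 0.0252 F [-2.1 -3.3  1.4]
zsign 1.0 turn [ 0.   -0.09  0.01] slide tool [-0.1  -0.01  0.04] slide goal-frame [-0.1  -0.01  0.04]
now [202 148  92  55  49  52  50  49  65 117 184 228 250 254 253 253 253 253
 253 253 252 251 253]
```

View pics/f7.png

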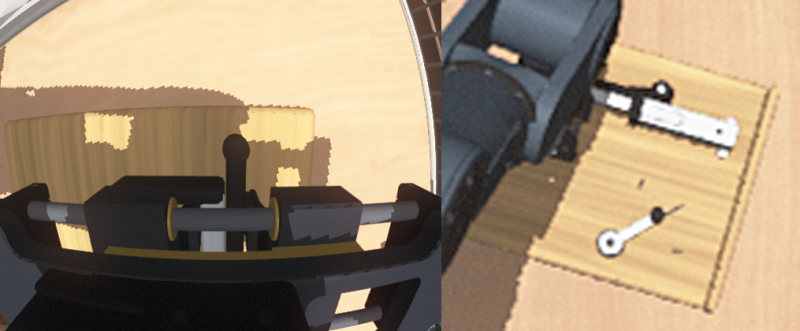

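The cam lever lies along the leg (tip ~(235,148)), squeezed between the fingers. The tilt lever points straight along the long mark, and the leg mark hasn't moved. Handing in.

```bash
python3 -c "
from rig import r
print(r.job_done())"
```

```text
the job is handed in; nothing more can be done
None
```

I set up the recipe stand and handed the job in at about 12 s of the 48 s allowed. The arm is still holding the leg and the shut cam lever. The hand-in gave no verdict, so what follows rests on my own last checks.

- **Tilt lever:** I gripped the knob and swung it along its arc. In the final top picture it points straight along the long middle mark. While still gripping the knob, the measured position was within 1 mm of the 45-degree point.
- **Leg:** I hooked the left finger behind the handle and drew the leg out with the cam lever still open. The top-view brightness profile along the bar shows about 2.5 mm of the mark past the collar, which puts the leg at about 45 mm. That profile did not change while the cam lever was closing. An early absolute estimate from the wrist camera read about 46 mm when the leg was near 42; I trusted the mark instead.
- **Cam lever:** I closed it in stages to a 20 N squeeze. In the final wrist picture it lies parallel to the leg. The opening read 25 mm against the 26 mm I expected, a small difference I did not resolve.
- **Holding force:** The force sensor still showed about 3.3 N in -y, the direction the spring pulls the leg. I could not measure the force on the leg and the cam lever separately.
- **Other things on the worktop:** The arm's path stayed clear of the tub, shaker and jar, but I did not measure their positions again at the end.

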